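# Roll the bending bar onto the scribed line

### The job

Set up the bending board: with a fingertip pushing along its top, roll the thicker of the two steel bars across the board until it lies along the black line scribed across the middle, and leave it resting there. Do not grasp the bar or pick it up, and leave the thinner bar, the wood block and the hammer where they are.

Things in the scene. Friction and masses are not known exactly. Their poses are not given: they have to be found in the camera images.
- board: Plywood board fixed on the bench, 250 x 170 x 12 mm, origin at the centre of its underside, z up. Its x axis is its 250 mm length, the way the bars roll; a wooden cleat 12 mm wide stands 8 mm above the board along each end (centred 119 mm from the middle). The black scribed line, 2 mm wide, runs along y across the middle.
- board_line (a point): Middle of the scribed line, on the board's upper face (12 mm above the bench); the line runs 85 mm to either side of it along the point's y axis, and the point's x axis is square to the line.
- thick_bar: Plain solid steel cylinder, 32 mm diameter, 110 mm long, 0.3 to 0.6 kg, lying on the board 48 to 72 mm to either side of the line, parallel to it within about 2 degrees. Origin at its middle on its axis (16 mm above the board); y is the bar's axis, x and z turn as it rolls. Slight rolling resistance: left gently, it stays. A tip pressed on top at a few N rolls it half as far as the tip moves.
- thin_bar: The thinner plain steel bar, 18 mm in diameter and 110 mm long, lying on the board on the other side of the line, 48 to 72 mm from it. Origin at its middle, on its axis; y along the bar. To be left alone.
- block: Rough wooden block, 41 x 70 x 24 mm, loose on the bench beside the board's -y edge. Origin at the centre of its underside. To be left alone.
- hammer: Small planishing hammer with a wooden handle, 166 x 70 x 23 mm, lying loose on the bench to the right of the board and the block (-y side). Origin at the centre of its underside. To be left alone.

How it is judged (in metres and radians):
On the way:
1. the fingers, touching the thick bar, have rolled it over by more than 0.6 rad (angle between thick_bar's own z axis and vertical above 0.6 rad and contact force between the fingers and thick_bar above 0.2 N), for 0.04 s.
At the end, for the whole second after the job is handed in: The thick bar rests on the board within 6 mm of the line, 35 mm of its middle and 6 degrees of its direction, and was rolled there, not dragged (its z axis, upright at first, leans over 1 rad; true rolling gives 1.4 or more). Thin bar moved under 12 mm, block and hammer under 15 mm (x of thick_bar in the frame of board_line between -0.006 and 0.006 m and y of thick_bar in the frame of board_line between -0.035 and 0.035 m and z of thick_bar in the frame of board_line below 0.019 m and angle between the y axis of thick_bar and the y axis of board_line, either way round below 0.105 rad and angle between thick_bar's own z axis and vertical above 1 rad and linear speed of thick_bar below 0.005 m/s and distance of thin_bar from where it was at the start of the episode below 0.012 m and distance of each of block, hammer from where it was at the start of the episode below 0.015 m); the robot touches nothing.
It fails at once if the thick bar was lifted off the board (more than 5 mm) (z of thick_bar in the frame of board_line above 0.021 m).
It fails at once if the thin bar was moved 12 mm or more (distance of thin_bar from where it was at the start of the episode above 0.012 m).
It fails at once if the wood block was moved 15 mm or more (distance of block from where it was at the start of the episode above 0.015 m).
It fails at once if the hammer was moved 15 mm or more (distance of hammer from where it was at the start of the episode above 0.015 m).
It also fails if it takes over 42 s, if anything falls off the work surface, if the arm or the gripper's body presses on something with over 40 N, if the wrist force passes 120 N, or if a joint passes its speed limit or range.

### The arm

A 6-joint arm with a two-finger parallel gripper is mounted at the origin on a cart in front of the work surface, level with it; the furniture and walls round the work are solid. World frame = base frame: x ahead of the robot, y to its left, z up, the work surface at z = 0. Lengths are in m, angles in degrees, forces in N, time in s.
With the tool pointing down it reaches from about 0.4 to 0.825 m from the base axis. Payload 7 kg.
Tool frame: the origin (TCP) lies midway between the tips of the shut fingers; the grasp point (between the pads) lies ctrl.tcp_to_grasp behind it (ctrl.tcp_to_grasp is the distance from the TCP to the grasp point, in m); z points along the fingers, y is the line along which they close (so a half turn about z gives the same grasp; the last joint's range is limited). The gripper opens to 88 mm and grips with 3 to 60 N. Pads are 19 mm wide; open, the fingers measure 130 mm over their backs; the gripper's body (78 mm by 193 mm) begins 47 mm behind the grasp point.
Start: joints at [90.304, 20.546, 0.682, 0, -70.136, -16.507], TCP at [0.188, 0.648, 0.227] pointing down, gripper open.
Joint ranges: [-176.03, 176.03], [-82.01, 121.73], [-58.28, 71.71], [-173.87, 95.51], [-174.79, -0.11], [-173.66, 173.66]. Speed limits (degrees/s): [136.94, 136.94, 172.46, 180, 180, 180].

### API

Orientations are given as [roll, pitch, yaw] about the fixed x, y, z axes, in that order (R = Rz(yaw) Ry(pitch) Rx(roll)).
In Python, from plant import ctrl, imaging, close_job gives the robot as it stands.
- The arm moves only by the shell command python3 -m crank 'ROWS'. ROWS is JSON, a list of rows, each a list of 3 entries, a list of its own where there are three numbers: the shift along the world's x, y, z in m, then the turn, a rotation vector about the world's x, y, z in degrees, then the opening, from -1 (shut) to 1 (fully open), so that 0 is half open. A call has 1 to 12 rows; each row shifts and turns the commanded pose from where the row before left it; what a row does not reach is not made up. A row lasts 1/10 s, in which the tool goes at most 50 mm and 8.59 degrees, less where a joint would pass 70% of its speed; a pose out of reach is approached as far as the arm can. A call is refused whole if a number of a shift passes 0.05 or a number of a turn 8.59, either way. A call with a gripper value outside its range is refused whole. The fingers move at their own pace and stop on an object; the grip force is fixed at half the most. Time passes only in rows, so rows that do not move let the fingers close. It gives the time, the measured TCP pose, the force, the opening and the grip force at its end, in the units of the state.
- ctrl.get_obs(): the state, without advancing time (a new reading comes with each control period).
- imaging.snapshot(name): name is "scene" or "top" or "wrist"; returns (picture, depth): 400x640x3 uint8, blue, green, red; 400x640 float32, m along the optical axis (not along the pixel's ray), 0 where there is no reading.
- imaging.camera_model(name): a dict with "mtx" (3x3 intrinsics, pixels), "R" (3x3) and "t" (3): a world point X has camera coordinates R X + t. Camera axes: x right, y down, z forward; pixel columns grow to the right and rows downward; lengths in m; the calibration is good to about 2 mm. A picture is of the moment at which its call begins: read the wrist's pose just before it. camera_model takes no time and is no camera call; for the wrist camera it gives the pose at the moment of the call.
- close_job(): hands the job in; it is judged then, once.
The state is a dict: "clock": time; "joint_pos": joint angles; "qvel": joint speeds; "tau": joint torques, N m; "tool_pos": TCP position; "orientation": TCP orientation; "force": force on the tool from outside, world axes, zero at the start; "moment": the same for the moment, N m; "opening": finger opening in m; "gripper_force": force on a finger pad.
Only numpy, scipy, OpenCV 4.12 (cv2) and the standard library are available. Lean on these libraries where they do the work, as an engineer would, in place of code of your own. Each camera call takes 0.05 s, during which the arm holds its last target. There are 200 camera calls.

## Working session

There is one attempt and no reset: what is moved stays moved. The work goes in short steps, Python scripts to look and compute and a shell command to move; the robot and the scene stay as the last step left them, time stands still between calls to the robot, and variables do not carry over. Pictures are saved under pics/ and viewed, at most 10 in all, crops included, and the job is handed in when it is done.

```bash
mkdir -p pics; ls
python3 - <<'E'
from plant import ctrl, imaging
import cv2
o=ctrl.get_obs();print(o, ctrl.tcp_to_grasp)
p,d=imaging.snapshot("top");cv2.imwrite("pics/top.png",p)
import numpy as np;np.save("pics/topd.npy",d)
print(imaging.camera_model("top"))
E
```

```text
pics
{'clock': 0.0, 'joint_pos': array([ 9.03052463e+01,  2.05917647e+01,  6.32879289e-01, -2.18599756e-02,
       -7.01360015e+01, -1.65062839e+01]), 'qvel': array([-0.07287264,  0.02777898,  0.07133732, -0.04424341, -0.10737288,
        0.03509197]), 'tau': array([ 2.82479086e-04, -5.82724750e+01,  2.93055439e+01,  6.99741125e+00,
        6.92023285e-03, -1.56121405e-04]), 'tool_pos': array([0.18821635, 0.64770304, 0.22560671]), 'orientation': array([ 1.79903184e+02, -7.25941259e-03, -1.62084763e+01]), 'force': array([ 0.17921363, -0.5734112 , -0.5792597 ]), 'moment': array([ 0.04424896, -0.01665574, -0.02516273]), 'gripper_force': 0.0, 'opening': 0.08788472316734104} 0.0188
{'mtx': array([[503.42353401,   0.        , 313.86843503],
       [  0.        , 503.42353401, 203.62342124],
       [  0.        ,   0.        ,   1.        ]]), 'R': array([[-0.02334683, -0.99970459, -0.00675673],
       [-0.9971733 ,  0.02376946, -0.07127707],
       [ 0.07141661,  0.00507353, -0.99743367]]), 't': array([-0.09764003,  0.56594491,  1.03546013])}
```

View pics/top.png

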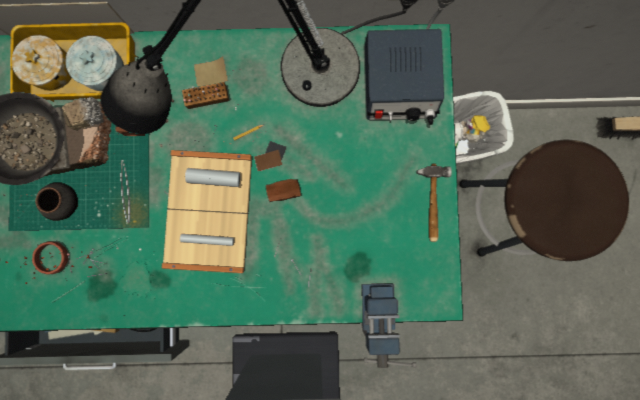

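The top view shows the board centred near (207,211). The thick bar is on the far side near (213,178), the thin bar near (207,239), and a lamp head stands at about (140,100). I'll crop in closer.

Run:
```python
import cv2
p=cv2.imread("pics/top.png")[140:285,120:320]
cv2.imwrite("pics/crop.png",cv2.resize(p,None,fx=4,fy=4,interpolation=cv2.INTER_CUBIC))
from plant import imaging
p,d=imaging.snapshot("scene");cv2.imwrite("pics/scene.png",p)
```

```text
(no output)
```

View pics/crop.png

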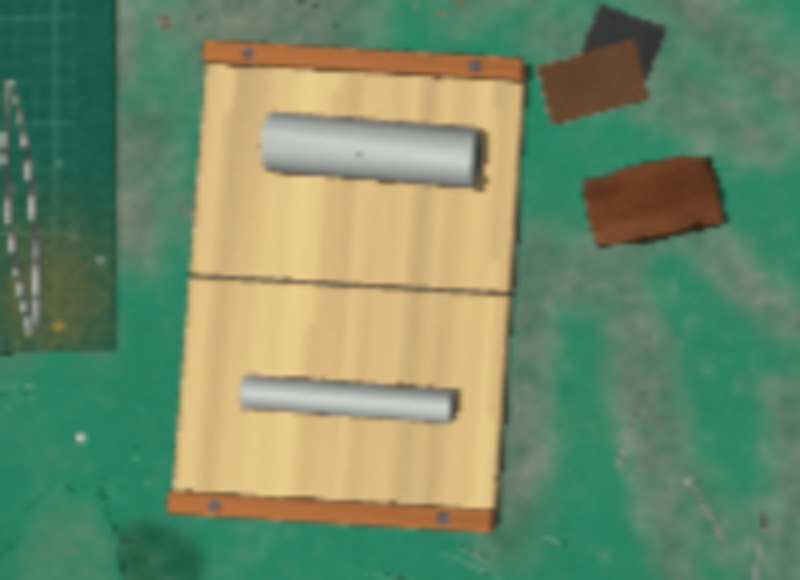

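View pics/scene.png

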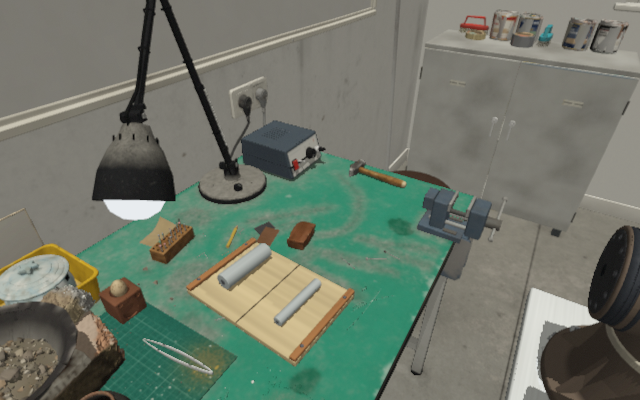

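The crop shows the line from (190,275) to (513,293), the thick bar's axis from (263,143) to (477,157), and the thin bar's axis from (241,393) to (455,405). The scene view shows the lamp head high up, on the far left of the board.

```bash
cat > h.py <<'E'
import numpy as np
from plant import ctrl, imaging
def pix(name,uv,z,m=None):
    m=m or imaging.camera_model(name)
    R,t=m["R"],m["t"];C=-R.T@t
    r=R.T@np.linalg.solve(m["mtx"],[uv[0],uv[1],1.]);return C+r*(z-C[2])/r[2]
E
python3 - <<'E'
from h import *
np.set_printoptions(precision=4,suppress=True)
m=imaging.camera_model("top");print("C",-m["R"].T@m["t"])
for n,a,b,z in [("line",(190,275),(513,293),.012),("thick",(263,143),(477,157),.028),("thin",(241,393),(455,405),.021),("farcleat",(205,41),(526,60),.02),("near",(168,512),(495,530),.02)]:
    A,B=[pix("top",((q[0]+.5)/4+119.5,(q[1]+.5)/4+139.5),z) for q in(a,b)]
    e=A-B;print(n,A,B,(A+B)/2,"len",np.linalg.norm(e),"ang",np.degrees(np.arctan2(-e[0],e[1])))
    if n=="line":L=(A+B)/2;u=np.array([e[1],-e[0],0])/np.linalg.norm(e);v=e/np.linalg.norm(e)
    print("rel",((A+B)/2-L)@u,((A+B)/2-L)@v)
d=np.load("pics/topd.npy")
def P(c,r):
    z=d[r,c];return m["R"].T@(np.linalg.solve(m["mtx"],[c,r,1])*z-m["t"])
for c,r in[(213,177),(200,176),(225,178),(207,200),(213,238),(140,100),(140,120)]:print(c,r,P(c,r))
E
```

```text
C [ 0.4881 -0.1163  1.0725]
line [0.5614 0.1996 0.012 ] [0.5478 0.0288 0.012 ] [0.5546 0.1142 0.012 ] len 0.17127603411394499 ang -4.547314255355204
rel 0.0 0.0
thick [0.6285 0.1564 0.028 ] [0.6185 0.0444 0.028 ] [0.6235 0.1004 0.028 ] len 0.11236960943145888 ang -5.143673057996249
rel 0.0697974688767812 -0.008269829108454614
thin [0.4984 0.1704 0.021 ] [0.4895 0.0587 0.021 ] [0.494  0.1145 0.021 ] len 0.11205768927943557 ang -4.532070877560567
rel -0.0604432057807232 -0.004478931970514567
farcleat [0.6847 0.1889 0.02  ] [0.6704 0.0191 0.02  ] [0.6775 0.104  0.02  ] len 0.17038164267725334 ang -4.818338112554221
rel 0.12337134114560194 -0.00038811829868333974
near [0.4375 0.2089 0.02  ] [0.4243 0.0388 0.02  ] [0.4309 0.1239 0.02  ] len 0.17065940807908578 ang -4.436799503397373
rel -0.12405112327150021 -0.0001434682195130602
213 177 [0.6217 0.0954 0.0433]
200 176 [0.624  0.1214 0.0469]
225 178 [0.619  0.0705 0.0441]
207 200 [0.577  0.1147 0.0131]
213 238 [0.4965 0.0995 0.029 ]
140 100 [0.7213 0.1666 0.2694]
140 120 [0.6956 0.1769 0.2402]
```

Run:
```python
from h import *
np.set_printoptions(precision=3,suppress=True)
def cloud(n,d):
    m=imaging.camera_model(n);v,u=np.indices(d.shape);k=np.linalg.inv(m["mtx"])
    p=np.stack([u,v,np.ones_like(u)],-1)@k.T*d[...,None]
    return ((p-m["t"])@m["R"])[d>0]
c=np.vstack([cloud("top",np.load("pics/topd.npy")),cloud("scene",imaging.snapshot("scene")[1])])
b=c[(c[:,0]>.5)&(c[:,0]<.85)&(c[:,1]>-.1)&(c[:,1]<.32)]
for lo in np.arange(.06,.6,.04):
    s=b[(b[:,2]>lo)&(b[:,2]<lo+.04)]
    if len(s)>3:print(round(lo,2),len(s),np.percentile(s,2,0),np.percentile(s,98,0))
b=c[(c[:,0]>.25)&(c[:,0]<.55)&(c[:,1]>.0)&(c[:,1]<.6)&(c[:,2]>.06)];print("midpath",len(b),b.max(0) if len(b) else 0)
```

```text
0.06 1195 [0.732 0.263 0.06 ] [0.849 0.32  0.095]
0.14 53 [0.701 0.151 0.171] [0.728 0.228 0.18 ]
0.18 1514 [0.68  0.137 0.182] [0.747 0.238 0.219]
0.22 4285 [0.686 0.131 0.222] [0.764 0.246 0.259]
0.26 3981 [0.713 0.131 0.261] [0.778 0.215 0.298]
0.3 1152 [0.762 0.096 0.301] [0.796 0.158 0.338]
0.34 714 [0.794 0.054 0.341] [0.821 0.105 0.38 ]
0.38 464 [0.816 0.014 0.381] [0.844 0.067 0.419]
0.42 79 [0.842 0.004 0.42 ] [0.85  0.028 0.433]
midpath 27 [0.55  0.431 0.067]
```

```bash
R='[[0.015,-0.024,0],[0,0,-3.27],-1]'; python3 -m crank '[[[0.015,-0.024,0],[0,0,-3.3],-1],[[0.015,-0.024,0],[0,0,-3.3],-1],[[0.015,-0.024,0],[0,0,-3.3],-1],[[0.015,-0.024,0],[0,0,-3.3],-1],[[0.015,-0.024,0],[0,0,-3.3],-1],[[0.015,-0.024,0],[0,0,-3.3],-1],[[0.015,-0.024,0],[0,0,-3.3],-1],[[0.015,-0.024,0],[0,0,-3.3],-1],[[0.015,-0.024,0],[0,0,-3.3],-1],[[0.015,-0.024,0],[0,0,-3.3],-1],[[0.015,-0.024,0],[0,0,-3.3],-1],[[0.015,-0.024,0],[0,0,-3.3],-1]]'
python3 -m crank '[[[0.015,-0.024,0],[0,0,-3.3],-1],[[0.015,-0.024,0],[0,0,-3.3],-1],[[0.015,-0.024,0],[0,0,-3.3],-1],[[0.015,-0.024,0],[0,0,-3.3],-1],[[0.015,-0.024,0],[0,0,-3.3],-1],[[0.015,-0.024,0],[0,0,-3.3],-1],[[0.015,-0.024,0],[0,0,-3.3],-1],[[0.015,-0.024,0],[0,0,-3.3],-1],[[0.015,-0.024,0],[0,0,-3.3],-1],[[0.015,-0.024,0],[0,0,-3.3],-1],[[0.015,-0.024,0],[0,0,-3.3],-1],[[0,0,0],[0,0,-2.5],-1]]'
python3 - <<'E'
from h import *
import cv2
print(imaging.camera_model("wrist"))
p,d=imaging.snapshot("wrist");cv2.imwrite("pics/w1.png",p)
E
```

```text
clock: 1.35
tool_pos: [0.3687, 0.359, 0.2265]
orientation: [180.0, 0.0, -55.9]
force: [-0.2, 0.2, -0.7]
opening: 0.0011
gripper_force: 0.0
clock: 2.55
tool_pos: [0.5343, 0.0938, 0.2261]
orientation: [180.0, -0.0, -94.9]
force: [-0.2, 0.2, 0.9]
opening: 0.0006
gripper_force: 0.0
{'mtx': array([[278.45888168,   0.        , 319.71676883],
       [  0.        , 278.45888168, 196.4737664 ],
       [  0.        ,   0.        ,   1.        ]]), 'R': array([[-9.96355833e-01,  8.52910449e-02,  7.01249719e-04],
       [ 8.22457572e-02,  9.58538058e-01,  2.72837730e-01],
       [ 2.25984406e-02,  2.71901139e-01, -9.62059812e-01]]), 't': array([ 0.52364424, -0.16692347,  0.35194498])}
```

View pics/w1.png

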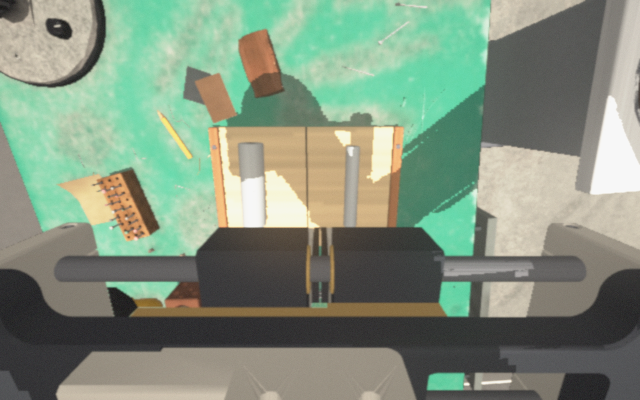

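The wrist view shows the two finger blocks spanning columns 220–420 at row 230. The thick bar's near end is at (250,145) and the thin bar's at (352,148). I'll take the fingertip extent from depth.

Run:
```python
from h import *
np.set_printoptions(precision=3,suppress=True)
m=imaging.camera_model("wrist");d=imaging.snapshot("wrist")[1]
T=np.array(ctrl.get_obs()["tool_pos"])
for r in(229,232,240,270,298):
  for c in(215,228,260,305,318,340,400,412,425):
    z=d[r,c]
    if 0<z<.35:print(r,c,m["R"].T@(np.linalg.solve(m["mtx"],[c,r,1])*z-m["t"])-T)
```

```text
229 228 [ 0.026 -0.042  0.073]
229 260 [ 0.016 -0.042  0.073]
229 305 [ 0.001 -0.04   0.072]
229 318 [-0.    -0.011  0.003]
229 340 [-0.01  -0.039  0.073]
229 400 [-0.03  -0.038  0.073]
229 412 [-0.034 -0.037  0.072]
232 215 [ 0.03  -0.043  0.075]
232 228 [ 0.026 -0.042  0.075]
232 260 [ 0.015 -0.041  0.075]
232 305 [ 0.001 -0.04   0.074]
232 318 [-0.    -0.011  0.006]
232 340 [-0.01  -0.039  0.075]
232 400 [-0.029 -0.037  0.075]
232 412 [-0.033 -0.037  0.075]
232 425 [-0.037 -0.037  0.075]
240 215 [ 0.028 -0.042  0.081]
240 228 [ 0.024 -0.042  0.081]
240 260 [ 0.014 -0.041  0.081]
240 305 [ 0.001 -0.04   0.081]
240 318 [-0.    -0.011  0.018]
240 340 [-0.01  -0.039  0.081]
240 400 [-0.028 -0.038  0.081]
240 412 [-0.031 -0.037  0.08 ]
240 425 [-0.035 -0.037  0.081]
270 215 [ 0.026 -0.036  0.088]
270 228 [ 0.022 -0.036  0.088]
270 260 [ 0.013 -0.036  0.089]
270 305 [ 0.001 -0.035  0.09 ]
270 318 [-0.002 -0.031  0.083]
270 340 [-0.009 -0.034  0.089]
270 400 [-0.025 -0.033  0.089]
270 412 [-0.029 -0.032  0.088]
270 425 [-0.032 -0.032  0.089]
298 215 [ 0.027 -0.028  0.089]
298 228 [ 0.024 -0.028  0.089]
298 260 [ 0.015 -0.027  0.089]
298 305 [ 0.002 -0.026  0.089]
298 318 [0.001 0.006 0.045]
298 340 [-0.008 -0.025  0.09 ]
298 400 [-0.025 -0.023  0.089]
298 412 [-0.028 -0.024  0.09 ]
298 425 [-0.033 -0.022  0.088]
```

Run:
```python
from h import *
np.set_printoptions(precision=3,suppress=True)
m=imaging.camera_model("wrist");p,d=imaging.snapshot("wrist")
T=np.array(ctrl.get_obs()["tool_pos"])
for r in(227,229,231,235,240,250):
  print(r,[(c,*np.round(1e3*(m["R"].T@(np.linalg.solve(m["mtx"],[c,r,1])*d[r,c]-m["t"])-T)).astype(int)) for c in range(303,336,3)])
```

```text
227 [(303, np.int64(2), np.int64(-40), np.int64(70)), (306, np.int64(1), np.int64(-40), np.int64(70)), (309, np.int64(21), np.int64(75), np.int64(-216)), (312, np.int64(17), np.int64(75), np.int64(-215)), (315, np.int64(2), np.int64(-11), np.int64(-1)), (318, np.int64(0), np.int64(-11), np.int64(-1)), (321, np.int64(-2), np.int64(-10), np.int64(-1)), (324, np.int64(-4), np.int64(-10), np.int64(-1)), (327, np.int64(-5), np.int64(77), np.int64(-215)), (330, np.int64(-9), np.int64(78), np.int64(-216)), (333, np.int64(-8), np.int64(-39), np.int64(71))]
229 [(303, np.int64(2), np.int64(-41), np.int64(74)), (306, np.int64(1), np.int64(-40), np.int64(73)), (309, np.int64(5), np.int64(-13), np.int64(7)), (312, np.int64(3), np.int64(-12), np.int64(5)), (315, np.int64(2), np.int64(-11), np.int64(2)), (318, np.int64(0), np.int64(-11), np.int64(3)), (321, np.int64(-2), np.int64(-10), np.int64(2)), (324, np.int64(-4), np.int64(-10), np.int64(2)), (327, np.int64(-6), np.int64(-12), np.int64(6)), (330, np.int64(-7), np.int64(-12), np.int64(6)), (333, np.int64(-8), np.int64(-39), np.int64(72))]
231 
[... 1484 characters left out ...]
, (327, np.int64(-5), np.int64(-10), np.int64(18)), (330, np.int64(-7), np.int64(-11), np.int64(19)), (333, np.int64(-7), np.int64(-39), np.int64(81))]
250 [(303, np.int64(1), np.int64(-40), np.int64(88)), (306, np.int64(1), np.int64(-38), np.int64(83)), (309, np.int64(0), np.int64(-36), np.int64(80)), (312, np.int64(3), np.int64(-11), np.int64(29)), (315, np.int64(1), np.int64(-11), np.int64(29)), (318, np.int64(0), np.int64(-10), np.int64(29)), (321, np.int64(-2), np.int64(-11), np.int64(31)), (324, np.int64(-3), np.int64(-10), np.int64(29)), (327, np.int64(-5), np.int64(-11), np.int64(30)), (330, np.int64(-6), np.int64(-35), np.int64(80)), (333, np.int64(-7), np.int64(-36), np.int64(82))]
```

```bash
python3 -m crank '[[[0,0,-0.03],[0,0,0],-1],[[0,0,-0.03],[0,0,0],-1],[[0,0,-0.03],[0,0,0],-1],[[0,0,-0.03],[0,0,0],-1],[[0,0,-0.03],[0,0,0],-1],[[0.024,-0.001,0],[0,0,0],-1],[[0.024,-0.001,0],[0,0,0],-1],[[0.024,-0.001,0],[0,0,0],-1],[[0.024,-0.001,0],[0,0,0],-1],[[0,0,-0.015],[0,0,0],-1],[[0,0,-0.01],[0,0,0],-1],[[0,0,0],[0,0,0],-1]]'
```

```text
clock: 3.9
tool_pos: [0.6276, 0.0922, 0.0497]
orientation: [179.8, -0.1, -94.5]
force: [0.5, -0.9, 1.1]
opening: 0.0003
gripper_force: 0.0
```

```bash
python3 -m crank '[[[0,0,-0.002],[0,0,0],-1],[[0,0,-0.002],[0,0,0],-1],[[0,0,-0.001],[0,0,0],-1]]'
```

```text
clock: 4.2
tool_pos: [0.6294, 0.0924, 0.0471]
orientation: [-180.0, 0.0, -94.6]
force: [-0.6, 0.3, 0.2]
opening: 0.0003
gripper_force: 0.0
```

```bash
python3 -m crank '[[[0,0,-0.001],[0,0,0],-1],[[0,0,-0.001],[0,0,0],-1]]'; python3 -m crank '[[[0,0,-0.001],[0,0,0],-1],[[0,0,0],[0,0,0],-1]]'
```

```text
clock: 4.4
tool_pos: [0.6294, 0.0922, 0.0448]
orientation: [-180.0, 0.0, -94.6]
force: [-0.0, -0.4, -0.1]
opening: 0.0003
gripper_force: 0.0
clock: 4.6
tool_pos: [0.6298, 0.0921, 0.044]
orientation: [-180.0, 0.0, -94.6]
force: [-0.1, -0.8, 1.9]
opening: 0.0004
gripper_force: 1.0
```

```bash
python3 -m crank '[[[0,0,-0.001],[0,0,0],-1],[[-0.003,0,0],[0,0,0],-1],[[-0.004,0,0],[0,0,0],-1]]'; python3 -m crank '[[[-0.004,0.001,0],[0,0,0],-1],[[-0.004,0,0],[0,0,0],-1],[[-0.004,0,0],[0,0,0],-1]]'
```

```text
clock: 4.9
tool_pos: [0.6242, 0.0927, 0.0441]
orientation: [-179.8, 0.1, -94.6]
force: [-0.5, 2.1, 8.8]
opening: 0.0006
gripper_force: 4.3
clock: 5.2
tool_pos: [0.612, 0.094, 0.0442]
orientation: [-179.8, 0.1, -94.6]
force: [1.3, 2.0, 8.1]
opening: 0.0002
gripper_force: 3.9
```

```bash
python3 -m crank '[[[0,0,0.006],[0,0,0],-1],[[0.005,0,0],[0,0,0],-1],[[0.005,0,0],[0,0,0],-1]]'
cat >> h.py <<'E'
def bar_look(name):
    """thick bar seen by camera `name`: fit from depth points on its upper surface"""
    p,d=imaging.snapshot(name);m=imaging.camera_model(name)
    v,u=np.indices(d.shape)
    q=np.stack([u,v,np.ones_like(u)],-1)@np.linalg.inv(m["mtx"]).T*d[...,None]
    c=((q-m["t"])@m["R"])
    L=np.array([.5546,.1142]);ux=np.array([.9968,-.0793]);uy=np.array([.0793,.9968])
    X=(c[...,:2]-L)@ux;Y=(c[...,:2]-L)@uy;Z=c[...,2]
    return p,X,Y,Z,d
E
python3 - <<'E'
from h import *
import cv2
p,X,Y,Z,d=bar_look("wrist");cv2.imwrite("pics/w2.png",p)
k=(d>0)&(abs(X)<.1)&(abs(Y)<.08)&(Z>.03)&(Z<.05)
print(ctrl.get_obs()["tool_pos"],k.sum())
for y0 in np.arange(-.075,.05,.01):
    s=k&(Y>=y0)&(Y<y0+.01)
    if s.sum()>10:print(round(y0,3),s.sum(),np.percentile(X[s],[2,50,98]).round(4),np.percentile(Z[s],98).round(4))
E
```

```text
clock: 5.5
tool_pos: [0.6208, 0.0931, 0.0486]
orientation: [180.0, 0.0, -94.6]
force: [0.2, 0.1, -0.8]
opening: 0.0008
gripper_force: 0.0
[0.62153607 0.09311786 0.04836997] 3479
-0.075 191 [0.0456 0.0598 0.0727] 0.0433
-0.065 812 [0.0439 0.0594 0.0734] 0.0438
-0.055 762 [0.044  0.0593 0.0735] 0.0437
-0.045 737 [0.0443 0.0597 0.0737] 0.0437
-0.035 707 [0.0445 0.0602 0.0742] 0.0471
-0.025 170 [-0.0192  0.0674  0.0751] 0.0431
-0.015 31 [-0.0587  0.0677  0.0684] 0.0415
0.025 37 [0.0294 0.0664 0.0712] 0.0427
0.035 27 [-0.0585  0.0713  0.0738] 0.0409
```

View pics/w2.png

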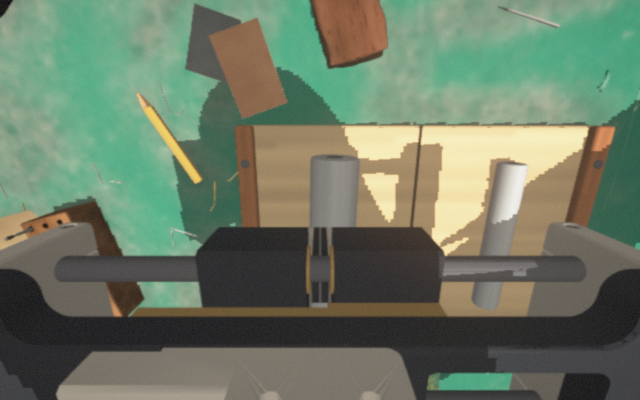

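The bar now lies at x≈59 mm from the line, about 10 mm closer, so it is truly rolling. The wrist picture shows its end at (333,160) and the line at column 418. I'll continue in short strokes.

```bash
python3 -m crank '[[[-0.004,0.004,-0.003],[0,0,0],-1],[[0,0,-0.003],[0,0,0],-1],[[-0.004,0,0],[0,0,0],-1],[[-0.006,0.001,0],[0,0,0],-1],[[-0.006,0,0],[0,0,0],-1],[[-0.006,0.001,0],[0,0,0],-1],[[0,0,0],[0,0,0],-1]]';  python3 -m crank '[[[0,0,0.006],[0,0,0],-1],[[0.005,0.006,0],[0,0,0],-1],[[0.006,0.006,0],[0,0,0],-1],[[0,0,-0.003],[0,0,0],-1],[[0,0,-0.003],[0,0,0],-1],[[-0.004,0,0],[0,0,0],-1],[[-0.006,0.001,0],[0,0,0],-1],[[-0.006,0,0],[0,0,0],-1],[[-0.006,0.001,0],[0,0,0],-1],[[0,0,0],[0,0,0],-1]]'; python3 -m crank '[[[0,0,0.006],[0,0,0],-1],[[0.005,0,0],[0,0,0],-1],[[0.006,0,0],[0,0,0],-1]]'
cat >> h.py <<'E'
def rep():
    p,X,Y,Z,d=bar_look("wrist")
    k=(d>0)&(abs(X)<.1)&(Z>.03)&(Z<.05)
    print(ctrl.get_obs()["tool_pos"])
    for y0 in np.arange(-.075,-.03,.01):
        s=k&(Y>=y0)&(Y<y0+.01)
        if s.sum()>10:a,b=np.percentile(X[s],[2,98]);print(round(y0,3),s.sum(),np.round([a,b,(a+b)/2],4))
    return p
E
python3 -c "
from h import *
rep()"
```

```text
clock: 6.25
tool_pos: [0.5948, 0.0997, 0.0437]
orientation: [-179.9, 0.0, -94.5]
force: [0.3, -0.6, 9.5]
opening: 0.0005
gripper_force: 4.3
clock: 7.25
tool_pos: [0.584, 0.114, 0.0434]
orientation: [-179.9, 0.1, -94.6]
force: [-0.5, 2.0, 7.5]
opening: 0.0006
gripper_force: 4.0
clock: 7.55
tool_pos: [0.5945, 0.113, 0.0483]
orientation: [180.0, -0.0, -94.6]
force: [0.1, 0.3, 0.4]
opening: 0.0004
gripper_force: 0.0
[0.59558125 0.11309075 0.04821727]
-0.075 60 [0.0246 0.0506 0.0376]
-0.065 891 [0.0212 0.0512 0.0362]
-0.055 849 [0.0215 0.0514 0.0364]
-0.045 812 [0.0218 0.0516 0.0367]
-0.035 759 [0.0222 0.0518 0.037 ]
```

```bash
python3 -m crank '[[[0.002,0,-0.003],[0,0,0],-1],[[0,0,-0.003],[0,0,0],-1],[[-0.004,0,0],[0,0,0],-1],[[-0.006,0.001,0],[0,0,0],-1],[[-0.006,0,0],[0,0,0],-1],[[-0.006,0.001,0],[0,0,0],-1],[[0,0,0],[0,0,0],-1],[[0,0,0.006],[0,0,0],-1],[[0.005,-0.001,0],[0,0,0],-1],[[0.006,0,0],[0,0,0],-1]]'; python3 -m crank '[[[0,0,-0.003],[0,0,0],-1],[[0,0,-0.003],[0,0,0],-1],[[-0.004,0,0],[0,0,0],-1],[[-0.006,0.001,0],[0,0,0],-1],[[-0.006,0,0],[0,0,0],-1],[[-0.006,0.001,0],[0,0,0],-1],[[0,0,0],[0,0,0],-1],[[0,0,0.006],[0,0,0],-1],[[0.005,-0.001,0],[0,0,0],-1],[[0.006,0,0],[0,0,0],-1]]'
python3 -c "
from h import *
import cv2
cv2.imwrite('pics/w3.png',rep())"
```

```text
clock: 8.6
tool_pos: [0.5856, 0.114, 0.0484]
orientation: [180.0, -0.0, -94.6]
force: [0.2, -0.3, -0.6]
opening: 0.0004
gripper_force: 0.0
clock: 9.6
tool_pos: [0.5745, 0.115, 0.0483]
orientation: [180.0, -0.0, -94.6]
force: [-0.8, -0.2, 0.5]
opening: 0.0007
gripper_force: 0.0
[0.57558611 0.11514488 0.04819189]
-0.065 877 [-0.0008  0.0281  0.0136]
-0.055 827 [-0.001   0.0282  0.0136]
-0.045 802 [-0.0008  0.0289  0.0141]
-0.035 758 [-0.0005  0.0291  0.0143]
```

View pics/w3.png

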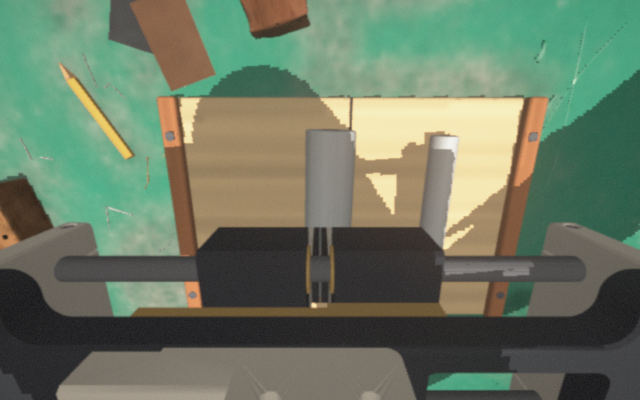

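The bar is now about 14 mm from the line. The line meets the board edge at (351,97), just right of the bar end at (330,132). One more stroke, then I'll measure the bar and line together.

```bash
python3 -m crank '[[[-0.001,0,-0.003],[0,0,0],-1],[[0,0,-0.003],[0,0,0],-1],[[-0.004,0,0],[0,0,0],-1],[[-0.006,0.001,0],[0,0,0],-1],[[-0.006,0,0],[0,0,0],-1],[[-0.006,0.001,0],[0,0,0],-1],[[0,0,0],[0,0,0],-1],[[0,0,0.006],[0,0,0],-1],[[0.005,-0.001,0],[0,0,0],-1],[[0.006,0,0],[0,0,0],-1]]'
python3 -c "
from h import *
import cv2
p=rep()
cv2.imwrite('pics/w4.png',cv2.resize(p[60:240,200:400],None,fx=3,fy=3,interpolation=cv2.INTER_CUBIC))"
```

```text
clock: 10.65
tool_pos: [0.5625, 0.1161, 0.0484]
orientation: [180.0, -0.0, -94.6]
force: [-0.4, 0.2, -0.2]
opening: 0.0005
gripper_force: 0.0
[0.563629   0.11619257 0.04826504]
-0.065 866 [-0.0118  0.0172  0.0027]
-0.055 839 [-0.0123  0.0174  0.0025]
-0.045 802 [-0.0115  0.0181  0.0033]
-0.035 764 [-0.0117  0.0184  0.0034]
```

View pics/w4.png

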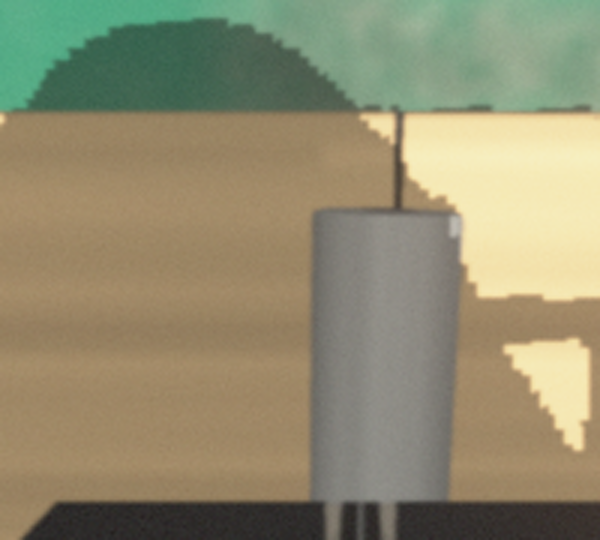

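Line and bar-end centres (crop columns 398 and 387) agree with the +3 mm from depth. I'll make one last small stroke, then lift and back off for a check from above.

```bash
python3 -m crank '[[[-0.003,0,-0.003],[0,0,0],-1],[[0,0,-0.003],[0,0,0],-1],[[-0.003,0,0],[0,0,0],-1],[[-0.003,0.001,0],[0,0,0],-1],[[0,0,0],[0,0,0],-1],[[0,0,0],[0,0,0],-1],[[0,0,0.005],[0,0,0],-1],[[0,0,0.02],[0,0,0],-1],[[0,0,0.03],[0,0,0],-1],[[0,0,0.04],[0,0,0],-1],[[0,0,0.04],[0,0,0],-1],[[0,0,0.03],[0,0,0],-1]]'
python3 -m crank '[[[-0.015,0.024,0],[0,0,3.3],-1],[[-0.015,0.024,0],[0,0,3.3],-1],[[-0.015,0.024,0],[0,0,3.3],-1],[[-0.015,0.024,0],[0,0,3.3],-1],[[-0.015,0.024,0],[0,0,3.3],-1],[[-0.015,0.024,0],[0,0,3.3],-1],[[-0.015,0.024,0],[0,0,3.3],-1],[[-0.015,0.024,0],[0,0,3.3],-1],[[-0.015,0.024,0],[0,0,3.3],-1],[[-0.015,0.024,0],[0,0,3.3],-1],[[-0.015,0.024,0],[0,0,3.3],-1],[[0,0,0],[0,0,0],-1]]'
python3 -c "
from h import *
import cv2
p,d=imaging.snapshot('top')
cv2.imwrite('pics/end.png',cv2.resize(p[140:285,120:320],None,fx=4,fy=4,interpolation=cv2.INTER_CUBIC))"
```

```text
clock: 11.9
tool_pos: [0.5534, 0.1172, 0.2097]
orientation: [-179.9, 0.0, -94.6]
force: [0.4, 0.3, -0.8]
opening: 0.0007
gripper_force: 0.0
clock: 13.1
tool_pos: [0.3868, 0.3832, 0.2068]
orientation: [180.0, 0.0, -58.1]
force: [-0.2, -1.6, 0.5]
opening: 0.0006
gripper_force: 0.0
```

View pics/end.png

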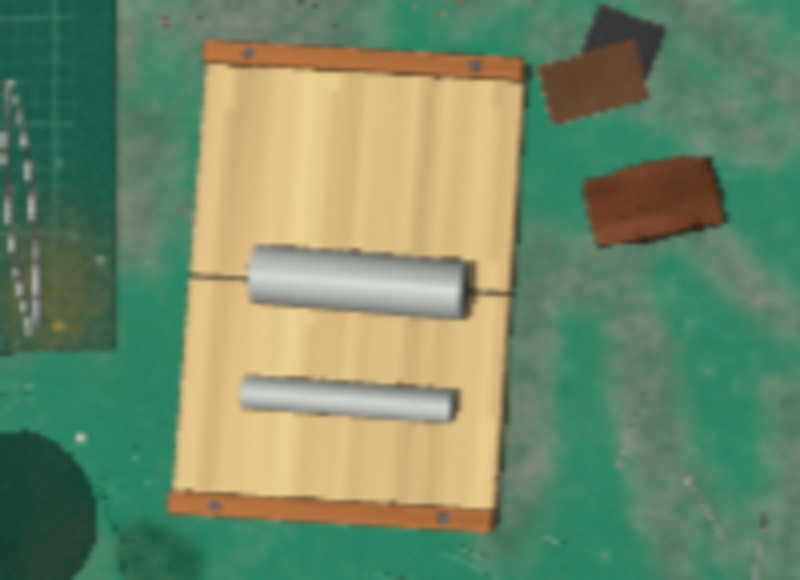

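The bar lies centred over the line: its axis runs (249,274) to (465,289), against the line at rows 278 and 290. Allowing for parallax, that is within about 1 mm. The thin bar and the block haven't moved. The hammer is outside this crop, but the arm never went near it.

```bash
python3 -c "
from plant import close_job
print(close_job())"
```

```text
the job is handed in; nothing more can be done
None
```

I rolled the thick bar onto the scribed line with fingertip strokes and left it resting there, within about 1 mm by the last top view, with the thin bar and block unmoved, the arm never near the hammer, and the job handed in at about 13 s; no verdict was returned.

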